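# Swing the hold-down strap over the petri dish

## Robot

A 6-joint arm with a two-finger parallel gripper is mounted at the origin on a cart in front of the work surface, level with it; the furniture and walls round the work are solid. World frame = base frame: x ahead of the robot, y to its left, z up, the work surface at z = 0. Lengths are in m, angles in rad, forces in N, time in s.
With the tool pointing down it reaches from about 0.35 to 0.975 m from the base axis. Payload 7.1 kg.
Tool frame: the origin (TCP) lies midway between the tips of the shut fingers; the grasp point (between the pads) lies 19 mm behind it; z points along the fingers, y is the line along which they close (so a half turn about z gives the same grasp; the last joint's range is limited). The gripper opens to 88 mm and grips with 3 to 60 N. Pads are 20 mm wide; open, the fingers measure 115 mm over their backs; the gripper's body (75 mm by 178 mm) begins 61 mm behind the grasp point.
Start: joints at [1.105, 0.423, 1.63, -0, 1.089, -0.019], TCP at [0.27, 0.564, 0.223] pointing down, gripper open.
Joint ranges: [-3, 3], [-0.9, 2.11], [0.09, 2.58], [-1.31, 4.45], [0.11, 2.69], [-2.54, 2.54]. Speed limits (rad/s): [2.39, 2.39, 3.01, 3.14, 3.14, 3.14].

## Interface

Orientations are given as a unit quaternion [x, y, z, w].
In Python, from bench import get_obs, snapshot, get_calibration, finish_job, boxes_of gives the robot as it stands.
- The arm moves only by the shell command python3 -m inch 'ROWS' [FORCE]. ROWS is a JSON object of lists of equal length, an entry for each row: "linear": the shift along the tool's x, y, z as a fraction of full scale, a list of three; "turn": the turn about the tool's z as a fraction of full scale; "gripper": the closure, from 0 (fully open) to 1 (shut). In form: {"linear": [[x, y, z], ...], "turn": [turn, ...], "gripper": [gripper, ...]}. A call has 1 to 8 rows; each row is the pose to reach, as a shift and turn from the pose commanded when the call began, along the tool's axes at that moment; what a row does not reach only later rows make up. Full scale, the value 1, is 300 mm for a shift and 30 degrees for a turn. A row lasts 1/10 s, in which the tool goes at most 50 mm and 8.59 degrees, less where a joint would pass 70% of its speed; a pose out of reach is approached as far as the arm can. A call with a number of a shift or a turn outside -1 to 1 is refused whole. A call with a gripper value outside its range is refused whole. The fingers move at their own pace and stop on an object; FORCE is the grip in N (left out, the last holds). Time passes only in rows, so rows that repeat a pose let the fingers close. It gives the time, the measured TCP pose, the force, the opening and the grip force at its end, in the units of the state.
- get_obs(): the state, without advancing time (a new reading comes with each control period).
- snapshot(name): name is "scene" or "side" or "wrist"; returns the picture (400x640x3 uint8, blue, green, red); there is no depth.
- get_calibration(name): a dict with "vertical_fov" (degrees; the focal length in pixels is half the picture's height over the tangent of half this angle, whatever the lens; pixels are square), "cx", "cy" (the principal point, pixels), "xyz" and "rotation" of the camera in the world. Camera axes: x right, y down, z forward; pixel columns grow to the right and rows downward; lengths in m; the calibration is good to about 2 mm. A picture is of the moment at which its call begins: read the wrist's pose just before it. get_calibration takes no time and is no camera call; for the wrist camera it gives the pose at the moment of the call.
- finish_job(): hands the job in; it is judged then, once.
Trained networks look in the newest picture that a camera, given by its name, has taken for a name from the list of things; names that differ only in an ending like _2 or _b are one class to them, and where a whole thing is asked for, a point or a joint stands for the part that bears it (a point fixed in the world has none). Each returns a list of dicts, best first, with "conf" (0 to 1); they miss things now and then, are a little off and sometimes report something else, mostly with a low value. They report only what shows in the picture. A call takes as long as a camera call. They do not tell look-alikes from the thing itself.
- boxes_of(name, camera): "box" ([left, top, width, height] in pixels, round what is visible of it).
The state is a dict: "clock": time; "qpos": joint angles; "qd": joint speeds; "joint_efforts": joint torques, N m; "tool_pos": TCP position; "orientation": TCP orientation; "contact_force": force on the tool from outside, world axes, zero at the start; "torque": the same for the moment, N m; "gripper_width": opening from 0.0 (shut) to 1.0 (fully open); "grasp_force": force on a finger pad.
Only numpy, scipy, OpenCV 4.12 (cv2) and the standard library are available. Lean on these libraries where they do the work, as an engineer would, in place of code of your own. Each camera call takes 0.05 s, during which the arm holds its last target. There are 200 camera calls.

## Task

Secure the petri dish on the bench shaker: lift the blue, red-knobbed strap just enough, swing it about its loose pivot bolt to the side where the round petri dish stands, and lower it so that the slot in its end drops fully down over the short brass bolt on that side. Let go of the strap, and do not shift the petri dish or the square weighing boat.

Things in the scene. Friction and masses are not known exactly. Their poses are not given: they have to be found in the camera images.
- shaker: White bench shaker, fixed; grey platform 245 x 360 mm, top 45 mm above the bench. Origin: on the bench, straight below the steel pivot bolt at the far edge; the platform reaches 205 mm along -x (to the robot at yaw 0). Pivot bolt 8 mm thick, its 22 mm head 34 to 44 mm above the platform, so the strap rises at most 30 mm. Two black mats, centres 72 mm from the bolt, 55 degrees either side of -x.
- strap: Loose blue metal bridge strap, 0.22 kg, z up. Origin: centre of its 16 mm pivot hole, at the underside, flat on the platform with the pivot bolt loosely through it. It runs along its own -x: a raised bridge 26 mm wide (26 to 30 mm above the origin, passing over the dishes), then a slotted foot 44 mm wide, 4 mm thick, 127 to 181 mm out, down at the origin's level.
- strap_knob (a point): Centre of the strap's upright round red knob, by which it is taken: 22 mm in diameter, sides vertical, on the bridge 110 mm from the strap's pivot hole, 54 mm above the strap's underside. The knob reaches 20 mm above and 20 mm below this point; the bridge's top lies 24 mm below it.
- strap_slot (a point): Centre of the slot in the strap's outer foot, at the underside: a through slot 36 mm long (along the strap) by 26 mm wide, closed all round, 154 mm from the strap's pivot hole.
- bolt_left (a point): Tip of the short brass bolt at the platform's left (+y of the shaker): 10 mm thick, stands 14 mm above the platform, 154 mm from the pivot axis, 55 degrees to the left of the shaker's -x. The strap must be raised more than 14 mm to pass over it.
- bolt_right (a point): The same on the right (-y of the shaker).
- dish: Whitish, translucent round lidded petri dish, 92 mm across, 15 mm high, lying loose on one of the two mats, left or right by chance. Origin: centre of its underside.
- weigh_boat: White square weighing boat, 76 x 76 x 19 mm, loose on the other mat; not to be strapped down. Origin: centre of its underside.
Things that resemble listed ones, but are neither listed nor needed, are in the scene too. There is more than one size of the strap; the one meant has the size given above. What is shaped like the dish but black or orange is not meant.

How it is judged:
At the end, for the whole second after the job is handed in: Strap flat (0.06 rad), at rest, over the petri dish and on its pivot bolt (12 mm); its slot down round the brass bolt on the dish's side (centres within 19 mm, foot within 6 mm of the platform); dish and weighing boat within 20 mm of where they stood ((horizontal distance between strap_slot and bolt_left below 0.019 m or horizontal distance between strap_slot and bolt_right below 0.019 m) and horizontal distance between strap_knob and dish below 0.065 m and z of strap_slot in the frame of shaker below 0.051 m and horizontal distance between strap and shaker below 0.012 m and angle between strap's own z axis and vertical below 0.06 rad and linear speed of strap below 0.01 m/s and distance of each of dish, weigh_boat from where it was at the start of the episode below 0.02 m); the robot touches nothing.
It fails at once if the petri dish is shifted by more than 30 mm (distance of dish from where it was at the start of the episode above 0.03 m).
It fails at once if the weighing boat is shifted by more than 30 mm (distance of weigh_boat from where it was at the start of the episode above 0.03 m).
It also fails if it takes over 35 s, if anything falls off the work surface, if the arm or the gripper's body presses on something with over 40 N, if the wrist force passes 120 N, or if a joint passes its speed limit or range.

## Working session

There is one attempt and no reset: what is moved stays moved. The work goes in short steps, Python scripts to look and compute and a shell command to move; the robot and the scene stay as the last step left them, time stands still between calls to the robot, and variables do not carry over. Pictures are saved under pics/ and viewed, at most 10 in all, crops included, and the job is handed in when it is done.

```bash
mkdir -p pics
python3 - <<'E'
from bench import *
import cv2,numpy as np
o=get_obs();print(o['clock'],o['tool_pos'],o['orientation'])
for c in('scene','side'):
    im=snapshot(c);cv2.imwrite(f'pics/{c}0.png',im);k=get_calibration(c);print(c,k)
    for n in('strap_knob','dish','weigh_boat','strap_slot','shaker','bolt_left'):
        print(n,[(round(b['conf'],2),[int(v) for v in b['box']]) for b in boxes_of(n,c)][:4])
E
```

```text
0.0 [0.26980411 0.56317508 0.2219058 ] [ 2.21542180e-01  9.75150503e-01 -7.30501511e-04 -1.60251392e-04]
scene {'vertical_fov': 49.311702477215164, 'cx': 316.40810151917674, 'cy': 197.199078806199, 'xyz': array([0.00901481, 0.43423227, 0.46448592]), 'rotation': array([-0.37334769,  0.76762384, -0.46331487,  0.23812701])}
strap_knob [(0.7, [348, 158, 41, 27]), (0.58, [268, 215, 44, 71])]
dish [(0.9, [378, 199, 44, 21]), (0.81, [291, 210, 47, 29]), (0.81, [253, 187, 39, 26])]
weigh_boat [(0.62, [226, 225, 50, 26])]
strap_slot [(0.82, [272, 215, 38, 75]), (0.67, [348, 159, 39, 25])]
shaker [(0.95, [174, 197, 249, 136])]
bolt_left [(0.76, [176, 197, 252, 139])]
side {'vertical_fov': 45.89294441054149, 'cx': 320.0126082397292, 'cy': 197.250971669584, 'xyz': array([0.43785691, 0.73031053, 0.49135708]), 'rotation': array([-0.10069262,  0.85782276, -0.49931809,  0.06842921])}
strap_knob [(0.8, [296, 142, 26, 34]), (0.74, [309, 209, 106, 66])]
dish [(0.97, [328, 197, 52, 28]), (0.96, [353, 172, 37, 19]), (0.66, [225, 198, 47, 30])]
weigh_boat [(0.68, [298, 229, 56, 34])]
strap_slot [(0.84, [298, 146, 22, 29]), (0.71, [304, 206, 114, 66])]
shaker [(0.62, [245, 182, 212, 159])]
bolt_left [(0.69, [243, 181, 214, 156])]
```

View pics/scene0.png

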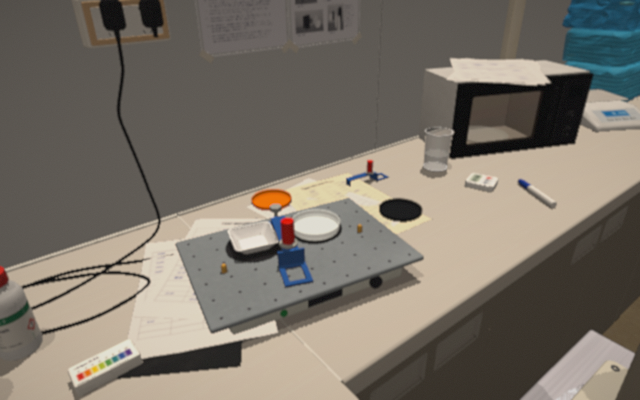

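View pics/side0.png

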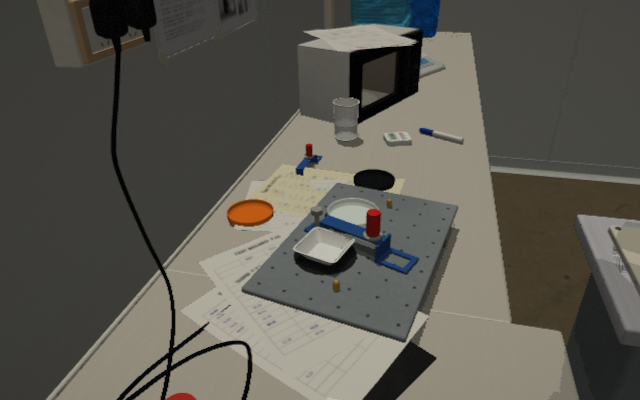

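Scene picture: the big blue strap with its red knob at (288,232) is bolted on the shaker, and the small look-alike at (368,178) lies off it. Dishes: white translucent on the shaker at (315,225), black at (400,209) and orange at (272,199), both off it. The white one fits. The weigh boat is at (254,238), and the brass bolts are at (224,267) and (360,229). I'll confirm this in one enlarged crop and triangulate.

```bash
cat > h.py <<'E'
import numpy as np,cv2
from scipy.spatial.transform import Rotation as R
from bench import *
def ray(k,u,v):
    f=200/np.tan(np.radians(k['vertical_fov']/2))
    d=R.from_quat(k['rotation']).as_matrix() if np.shape(k['rotation'])==(3,3) else R.from_quat(k['rotation'])
    w=d.apply([(u-k['cx'])/f,(v-k['cy'])/f,1]);return np.array(k['xyz']),w/np.linalg.norm(w)
def tri(a,b):
    A=0;y=0
    for c,w in(a,b):
        P=np.eye(3)-np.outer(w,w);A=A+P;y=y+P@c
    p=np.linalg.solve(A,y);return p,[np.linalg.norm(np.cross(p-c,w)) for c,w in(a,b)]
def atz(r,z): c,w=r;return c+w*(z-c[2])/w[2]
E
python3 - <<'E'
from h import *
s,t=get_calibration('scene'),get_calibration('side')
for n,a,b in[('knobtop',(287.5,221),(374,212)),('bolt1 tip',(223.5,264),(336,280)),('bolt2 tip',(360,226),(389.5,200)),('head',(276,207),(317,209)),('dish',(315,224),(353,211)),('boat',(252,236),(324,245))]:
    p,e=tri(ray(s,*a),ray(t,*b));print(n,p.round(3),np.round(e,4))
a=cv2.imread('pics/scene0.png')[180:310,165:425];b=cv2.imread('pics/side0.png')[170:340,235:470]
a=cv2.resize(a,(780,390)) if 0 else cv2.resize(a,(400,200),interpolation=3)
b=cv2.resize(cv2.imread('pics/side0.png')[170:300,290:460],(680,520),interpolation=cv2.INTER_CUBIC)
cv2.imwrite('pics/c1.png',b)
cv2.imwrite('pics/c2.png',cv2.resize(cv2.imread('pics/scene0.png')[190:300,205:375],(680,440),interpolation=cv2.INTER_CUBIC))
E
```

```text
knobtop [0.513 0.115 0.117] [0.0006 0.0006]
bolt1 tip [0.55  0.215 0.059] [0.0007 0.0007]
bolt2 tip [ 0.503 -0.033  0.056] [0.0004 0.0004]
head [0.613 0.074 0.086] [0.0007 0.0007]
dish [0.56  0.025 0.058] [0.0011 0.0011]
boat [0.585 0.143 0.064] [0.001 0.001]
```

View pics/c1.png

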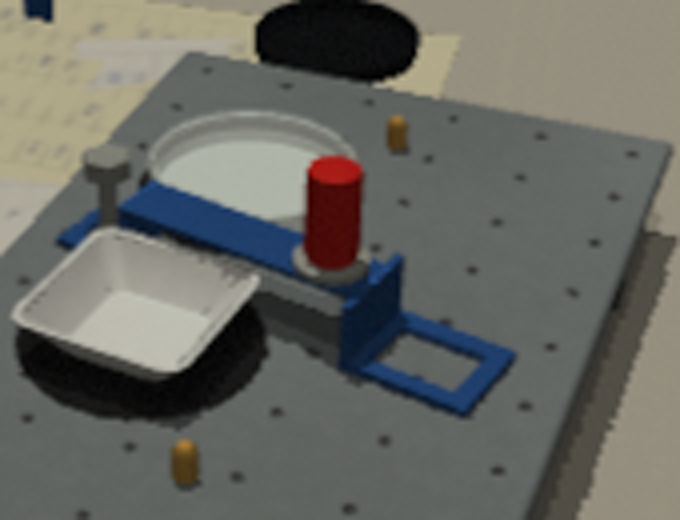

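View pics/c2.png

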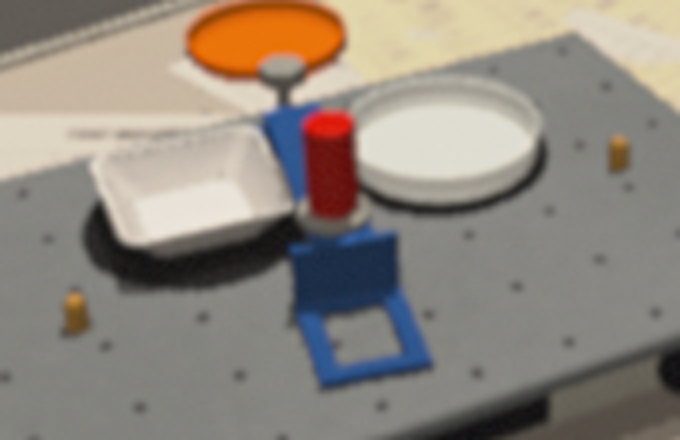

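Confirmed: the strap on the shaker is the full-size one, and the white translucent dish is on its right (-y) side. The bolts are 153 and 154 mm from the pivot head and 110° apart, so bolt_right is at (0.503,-0.033). The strap points to 157.8° in the world and must swing +66° to 224.2°. I'll approach with the fingers closing radially.

```bash
python3 -m inch '{"linear": [[-0.12,-0.08,0],[-0.24,-0.17,0],[-0.36,-0.26,0],[-0.48,-0.35,0],[-0.6,-0.44,0],[-0.69,-0.5,0],[-0.69,-0.5,0],[-0.69,-0.5,0]], "turn": [0.15,0.3,0.45,0.6,0.75,0.9,1,1], "gripper": [0,0,0,0,0,0,0,0]}'
cat >> h.py <<'E'
def go(p,xang):
    o=get_obs();r=R.from_quat(o['orientation']);m=r.as_matrix();a=np.degrees(np.arctan2(m[1,0],m[0,0]))
    d=r.inv().apply(np.array(p)-o['tool_pos'])
    print('t',o['clock'],'pos',o['tool_pos'].round(4),'xang',a.round(2),'z',m[:,2].round(3),'lin',(d/.3).round(3),'turn',round((((a-xang+180)%360)-180)/30,3),'F',np.round(o['contact_force'],1),'w',o['gripper_width'],o['grasp_force'],'q6',o['qpos'][5])
E
python3 -c "
from h import *
go([.512,.115,.222],67.8)"
```

```text
clock: 1.5
tool_pos: [0.3925, 0.3381, 0.2229]
orientation: [0.467, 0.884, 0.0, 0.0]
contact_force: [0.4, -0.3, 0.0]
gripper_width: 0.997
grasp_force: 0.0
t 1.5 pos [0.3925 0.3381 0.2229] xang 124.26 z [ 0.  0. -1.] lin [-0.839 -0.089  0.003] turn 1.882 F [ 0.4 -0.3  0. ] w 0.9973717818681168 0.0 q6 0.0901974351055631
```

```bash
python3 -m inch '{"linear": [[-0.13,-0.01,0],[-0.26,-0.03,0],[-0.4,-0.04,0],[-0.53,-0.06,0],[-0.66,-0.07,0],[-0.76,-0.08,0],[-0.84,-0.089,0],[-0.84,-0.089,0]], "turn": [0.15,0.3,0.45,0.6,0.75,0.9,1,1], "gripper": [0,0,0,0,0,0,0,0]}'
python3 -m inch '{"linear": [[0,0,0.02],[0,0,0.05],[0,0,0.08],[0,0,0.1],[0,0,0.1]], "turn": [0.2,0.4,0.6,0.88,0.88], "gripper": [0,0,0,0,0]}'
python3 - <<'E'
from h import *
go([.512,.115,.087],67.8)
k=get_calibration('wrist');im=snapshot('wrist');cv2.imwrite('pics/w1.png',im)
print(k)
print([(round(b['conf'],2),[int(v) for v in b['box']]) for b in boxes_of('strap_knob','wrist')])
E
```

```text
clock: 2.3
tool_pos: [0.5134, 0.1146, 0.2228]
orientation: [0.68, 0.733, 0.0, 0.0]
contact_force: [-0.1, 0.4, -1.2]
gripper_width: 0.995
grasp_force: 0.0
clock: 2.8
tool_pos: [0.5112, 0.1172, 0.1919]
orientation: [0.828, 0.56, -0.001, -0.0]
contact_force: [0.7, -0.4, -0.5]
gripper_width: 0.999
grasp_force: 0.0
t 2.8 pos [0.5112 0.1172 0.1919] xang 68.12 z [-0.002 -0.    -1.   ] lin [-0.005  0.006  0.35 ] turn 0.011 F [ 0.7 -0.4 -0.5] w 0.9991495140442583 0.0 q6 0.5842039462340393
{'vertical_fov': 64.14771917094906, 'cx': 320.08339300504525, 'cy': 202.0502212322077, 'xyz': array([0.54071574, 0.19115661, 0.35413941]), 'rotation': array([ 0.97146765, -0.18736225, -0.0284341 ,  0.14260956])}
[(0.73, [249, 167, 202, 59])]
```

View pics/w1.png

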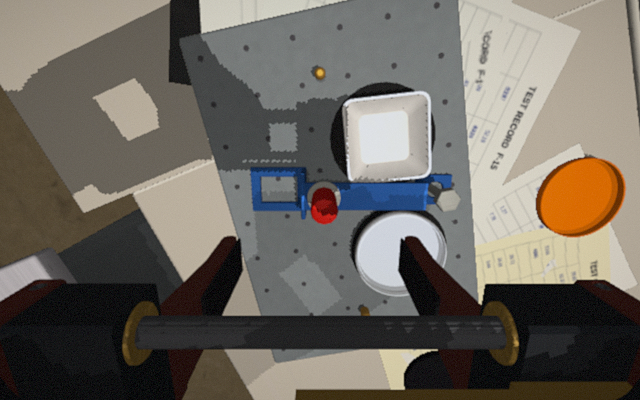

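The wrist picture shows the knob's top at about (325,211), the pivot head at (449,200), the left bolt's tip at (320,73) and the right bolt's tip at (364,311). I'll check these against the first measurement.

Run:
```python
from h import *
k=get_calibration('wrist')
im=cv2.imread('pics/w1.png').astype(int);m=((im[...,2]>180)&(im[...,1]<60)).astype(np.uint8);n,l,s,c=cv2.connectedComponentsWithStats(m)
print([(s[i].tolist(),c[i].round(1)) for i in range(1,n) if s[i][4]>50])
for n,u,v,z in[('knob',325,211,.119),('head',449,200,.089),('bl',320,73,.059),('br',364,311,.059)]:print(n,atz(ray(k,u,v),z).round(4))
```

```text
[([313, 206, 23, 18, 141], array([323.2, 216.9]))]
knob [0.5156 0.1171 0.119 ]
head [0.6162 0.0774 0.089 ]
bl [0.5509 0.2168 0.059 ]
br [ 0.507  -0.0229  0.059 ]
```

```bash
python3 -m inch '{"linear": [[0,0.01,0.08],[0,0.01,0.18],[0,0.01,0.27],[0,0.01,0.33],[0,0.01,0.35],[0,0.01,0.35]], "turn": [0,0,0,0,0,0], "gripper": [0,0,0,0,0,0]}' 25
python3 -m inch '{"linear": [[0,0,0],[0,0,0],[0,0,0],[0,0,0],[0,0,0],[0,0,0],[0,0,0],[0,0,0]], "turn": [0,0,0,0,0,0,0,0], "gripper": [0.8,1,1,1,1,1,1,1]}' 25
python3 -c "
from h import *
go([.514,.1155,.107],67.8)"
```

```text
clock: 3.5
tool_pos: [0.5148, 0.1151, 0.0875]
orientation: [0.828, 0.56, -0.0, -0.0]
contact_force: [0.1, -0.3, 0.3]
gripper_width: 1.001
grasp_force: 0.0
clock: 4.3
tool_pos: [0.515, 0.1148, 0.0876]
orientation: [0.829, 0.559, -0.0, -0.0]
contact_force: [-0.5, 0.6, -0.3]
gripper_width: 0.31
grasp_force: 0.0
t 4.3 pos [0.515  0.1148 0.0876] xang 68.0 z [-0.  0. -1.] lin [ 0.001 -0.004 -0.065] turn 0.007 F [-0.5  0.6 -0.3] w 0.30975208134903937 0.0 q6 0.5807190637142781
```

```bash
python3 -m inch '{"linear": [[0,0,0],[0,0,0],[0,0,0],[0,0,0],[0,0,0]], "turn": [0,0,0,0,0], "gripper": [1,1,1,1,1]}' 35
python3 -m inch '{"linear": [[0,0,-0.015],[0,0,-0.03],[0,0,-0.045],[0,0,-0.06],[0,0,-0.068],[0,0,-0.068]], "turn": [0,0,0,0,0,0], "gripper": [1,1,1,1,1,1]}'
python3 - <<'E'
from h import *
go([.515,.1148,.108],68)
im=snapshot('side');cv2.imwrite('pics/s2.png',cv2.resize(im[170:300,290:460],(680,520),interpolation=cv2.INTER_CUBIC))
# swing plan: knob on circle about pivot
P=np.array([.614,.075]);o=get_obs();p0=o['tool_pos'][:2];r=R.from_quat(o['orientation'])
v=p0-P;a0=np.degrees(np.arctan2(v[1],v[0]));print('r,ang',np.hypot(*v),a0)
E
```

```text
clock: 4.8
tool_pos: [0.5148, 0.1148, 0.0876]
orientation: [0.829, 0.559, -0.0, -0.0]
contact_force: [-0.9, 0.7, 1.3]
gripper_width: 0.243
grasp_force: 35.0
clock: 5.4
tool_pos: [0.5153, 0.1149, 0.1086]
orientation: [0.829, 0.559, 0.0, 0.0]
contact_force: [-0.4, 0.7, -2.3]
gripper_width: 0.246
grasp_force: 35.0
t 5.4 pos [0.5153 0.1149 0.1086] xang 68.0 z [ 0.001  0.    -1.   ] lin [-0.001 -0.001  0.002] turn 0.0 F [-0.4  0.7 -2.3] w 0.24577601115409292 34.99949097633362 q6 0.5807173634985163
r,ang 0.10658687178521496 158.0669774035428
```

View pics/s2.png

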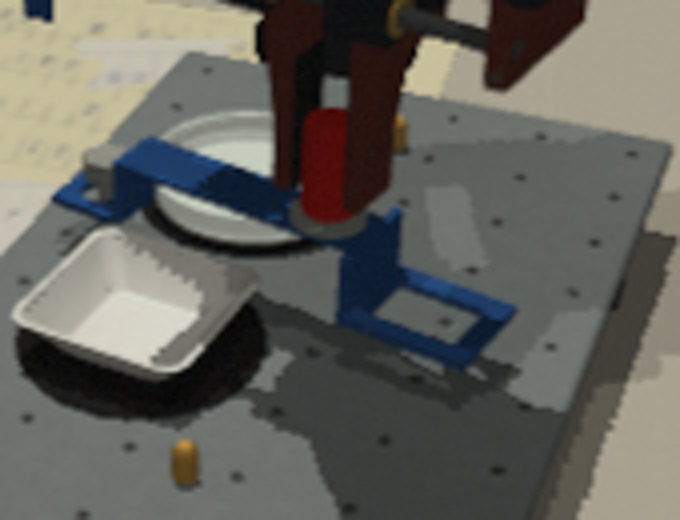

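The strap is lifted level, carries its 2.3 N of weight and clears the dishes. Now I'll swing it in three 22° arcs, tool turning with it.

```bash
python3 -m inch '{"linear": [[-0.017,0,0],[-0.034,0.002,0],[-0.051,0.004,0],[-0.068,0.007,0],[-0.085,0.01,0],[-0.102,0.015,0],[-0.118,0.02,0],[-0.134,0.026,0]], "turn": [-0.092,-0.183,-0.275,-0.367,-0.458,-0.55,-0.642,-0.733], "gripper": [1,1,1,1,1,1,1,1]}'
python3 -m inch '{"linear": [[-0.017,0,0],[-0.034,0.002,0],[-0.051,0.004,0],[-0.068,0.007,0],[-0.085,0.01,0],[-0.102,0.015,0],[-0.118,0.02,0],[-0.134,0.026,0]], "turn": [-0.092,-0.183,-0.275,-0.367,-0.458,-0.55,-0.642,-0.733], "gripper": [1,1,1,1,1,1,1,1]}'
python3 -c "
from h import *
go([.5345,-.0023,.1086],134.2)"
```

```text
clock: 6.25
tool_pos: [0.507, 0.0744, 0.1079]
orientation: [0.706, 0.708, -0.0, -0.0]
contact_force: [-0.1, 0.3, -2.1]
gripper_width: 0.244
grasp_force: 35.0
clock: 7.05
tool_pos: [0.5148, 0.0342, 0.1079]
orientation: [0.559, 0.829, -0.0, -0.0]
contact_force: [0.5, 0.2, -1.9]
gripper_width: 0.245
grasp_force: 35.0
t 7.05 pos [0.5148 0.0342 0.1079] xang 112.09 z [-0. -0. -1.] lin [-0.137  0.015 -0.003] turn -0.737 F [ 0.5  0.2 -1.9] w 0.24510877780452264 34.99994516372681 q6 -0.34234661761062896
```

```bash
python3 -m inch '{"linear": [[-0.017,0,0],[-0.034,0.001,0],[-0.051,0.003,0],[-0.069,0.005,0],[-0.086,0.008,0],[-0.103,0.012,0],[-0.12,0.016,0],[-0.136,0.02,0]], "turn": [-0.092,-0.183,-0.275,-0.367,-0.458,-0.55,-0.642,-0.735], "gripper": [1,1,1,1,1,1,1,1]}'
python3 - <<'E'
from h import *
go([.5345,-.0023,.1086],134.2)
im=snapshot('scene');a=cv2.resize(im[190:290,255:405],(750,500),interpolation=cv2.INTER_CUBIC)
cv2.imwrite('pics/f3.png',a)
im=snapshot('side');cv2.imwrite('pics/s3.png',cv2.resize(im[160:280,290:460],(680,480),interpolation=cv2.INTER_CUBIC))
E
```

```text
clock: 7.85
tool_pos: [0.5358, -0.0014, 0.1078]
orientation: [0.39, 0.921, -0.0, -0.0]
contact_force: [-0.4, -0.3, -2.1]
gripper_width: 0.243
grasp_force: 35.0
t 7.85 pos [ 0.5358 -0.0014  0.1078] xang 134.15 z [-0. -0. -1.] lin [ 0.001 -0.005 -0.003] turn -0.002 F [-0.4 -0.3 -2.1] w 0.24296883575246248 34.99978244304657 q6 -0.7952182533803577
```

View pics/f3.png

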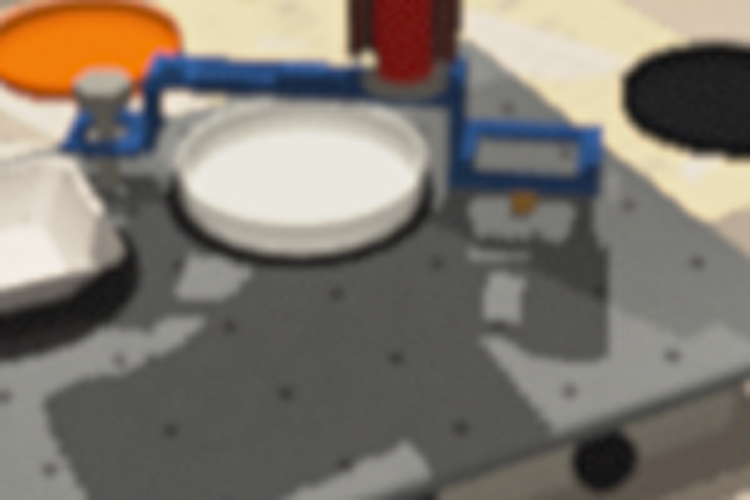

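View pics/s3.png

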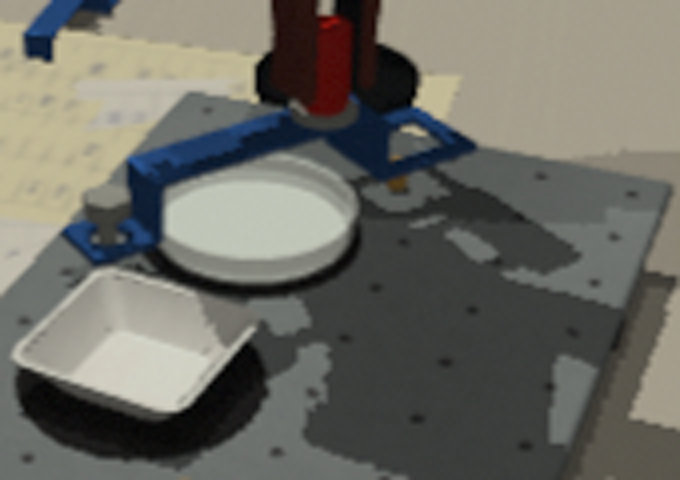

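Both pictures show the strap level over the dish with its foot raised above the bolt. In the scene crop the slot centre is at (528,157), which is (360.6,221.4) in the full picture. I'll compare slot and bolt.

Run:
```python
from h import *
s,t=get_calibration('scene'),get_calibration('side')
print('slot scene',atz(ray(s,255+528/5,190+157/5),.069),'foot end corners',[atz(ray(s,255+u/5,190+v/5),.069).round(4) for u,v in((600,128),(600,188),(467,125),(455,186))])
print('side foot outer corner',atz(ray(t,290+475/4,160+145/4),.069))
print('bolt from scene, side',atz(ray(s,360,226),.059),atz(ray(t,389.5,200),.059))
k=(np.array([.5358,-.0014])-[.614,.075]);print(np.degrees(np.arctan2(k[1],k[0]))%360,np.hypot(*k))
```

```text
slot scene [ 0.49910072 -0.03057127  0.069     ] foot end corners [array([ 0.4979, -0.065 ,  0.069 ]), array([ 0.4676, -0.0355,  0.069 ]), array([ 0.5303, -0.029 ,  0.069 ]), array([0.5005, 0.0026, 0.069 ])]
side foot outer corner [ 0.46859309 -0.03096571  0.069     ]
bolt from scene, side [ 0.50015547 -0.03044525  0.059     ] [ 0.5024351  -0.02747331  0.059     ]
224.33293827068337 0.10932611764807158
```

The slot sits over the bolt to within about 3 mm. Lowering.

```bash
python3 -m inch '{"linear": [[0,0,0.012],[0,0,0.024],[0,0,0.036],[0,0,0.048],[0,0,0.058],[0,0,0.066],[0,0,0.068],[0,0,0.068]], "turn": [0,0,0,0,0,0,0,0], "gripper": [1,1,1,1,1,1,1,1]}'
```

```text
clock: 8.75
tool_pos: [0.5359, -0.0012, 0.0877]
orientation: [0.391, 0.921, 0.0, 0.0]
contact_force: [-0.6, -0.0, -1.7]
gripper_width: 0.246
grasp_force: 35.0
```

```bash
python3 -m inch '{"linear": [[0,0,0.002],[0,0,0.002],[0,0,0.002],[0,0,0.002],[0,0,0.002],[0,0,0.002],[0,0,0.002],[0,0,0.002]], "turn": [0,0,0,0,0,0,0,0], "gripper": [1,0.5,0.2,0.2,0.2,0.2,0.2,0.2]}'
python3 -m inch '{"linear": [[0,0,-0.03],[0,0,-0.1],[0,0,-0.2],[0,0,-0.3],[0,0,-0.4],[0,0,-0.45],[0,0,-0.45],[0,0,-0.45]], "turn": [0,0,0,0,0,0,0,0], "gripper": [0.2,0.2,0.2,0.2,0.2,0.2,0.2,0.2]}'
python3 - <<'E'
from h import *
im=snapshot('scene');a=cv2.resize(im[190:290,225:385],(640,400),interpolation=cv2.INTER_CUBIC)
im=snapshot('side');b=cv2.resize(im[170:270,290:450],(640,400),interpolation=cv2.INTER_CUBIC)
cv2.imwrite('pics/end.png',cv2.resize(np.vstack([a,b]),(480,600)))
E
```

```text
clock: 9.55
tool_pos: [0.5358, -0.0012, 0.087]
orientation: [0.39, 0.921, -0.0, -0.0]
contact_force: [1.1, 0.1, -0.3]
gripper_width: 0.797
grasp_force: 0.0
clock: 10.35
tool_pos: [0.5356, -0.0012, 0.2222]
orientation: [0.39, 0.921, 0.0, 0.0]
contact_force: [-0.4, -0.2, 0.2]
gripper_width: 0.797
grasp_force: 0.0
```

View pics/end.png

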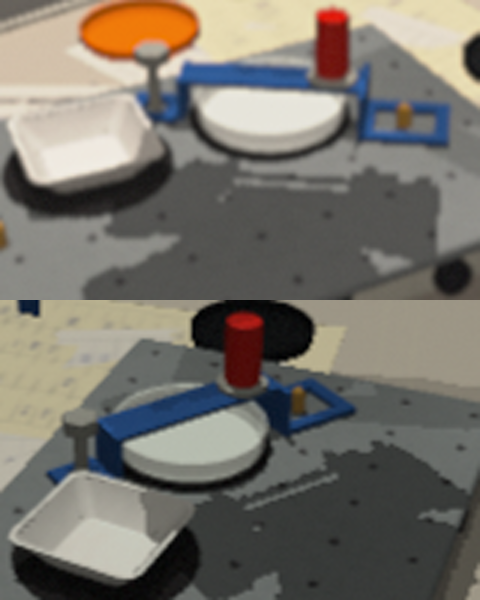

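The strap lies flat across the dish, the brass bolt stands up through the slot, the gripper is clear, and the dish and boat haven't visibly moved.

```bash
python3 -c "
from bench import *
print(finish_job())"
```

```text
the job is handed in; nothing more can be done
None
```

The strap is released and lies flat over the petri dish, its slot down round the right-hand brass bolt; the dish and weighing boat haven't visibly moved, and I handed the job in at about 10.5 s (no verdict was returned).

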